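Refit the handle of the burger press

ROBOT

A 6-joint arm with a two-finger parallel gripper is mounted at the origin on the work surface. World frame = base frame: x ahead of the robot, y to its left, z up, the work surface at z = 0. Lengths are in mm, angles in rad, forces in N, time in s.
With the tool pointing down it reaches from about 425 to 925 mm from the base axis. Payload 12.5 kg.
Tool frame: the origin (TCP) lies between the finger pads; the fingertips stand bot.tip_reach ahead of it and the grasp point (between the pads) is the TCP (bot.tip_reach is the distance from the TCP to the fingertips, in mm); z points along the fingers, y is the line along which they close (so a half turn about z gives the same grasp; the last joint's range is limited). The gripper opens to 85 mm and grips with 20 to 120 N. Pads are 22 mm wide; open, the fingers measure 114 mm over their backs; the gripper's body (76 mm by 85 mm) begins 54 mm behind the grasp point. The pads swing forward as they close: fully open they stand 13 mm farther back than shut.
Start: joints at [1.108, 0.491, 1.559, -0, 1.092, -0.106], TCP at [218.281, 585.659, 250.327] pointing down, gripper open.
Joint ranges: [-3.1, 3.1], [-0.84, 2.19], [0.05, 2.79], [-1.13, 4.28], [0.06, 2.93], [-2.69, 2.69]. Speed limits (rad/s): [2.22, 2.22, 2.79, 3.14, 3.14, 3.14].

INTERFACE

Orientations are given as a unit quaternion [x, y, z, w].
In Python, from cell import bot gives the robot as it stands. Calls block until the motion is done:
- bot.goto(position, orientation): joint-space move of the TCP to a pose.
- bot.movel(position, frame=None, rate=150, threshold=None): straight line of the TCP; frame=None keeps the orientation; rate is the mean speed in mm/s. With threshold (N) it stops when the force on the tool has changed by that much, and returns True; else False.
- bot.move_joints(angles): joint-space move.
- bot.release() and bot.close_gripper(effort=None): open the fingers fully, or close them until they stop; effort is the grip in N (None keeps the last).
- bot.pause(seconds).
- bot.ik(position, orientation): joint angles nearest the present ones, or None.
- bot.get_obs(): the state.
- bot.camera(name): name is "side" or "top" or "wrist"; returns a dict with "frame" (384x512x3 uint8, blue, green, red), "fx", "fy", "cx", "cy" (pixels), "k1" (the pictures are not rectified: a ray, as slopes to the right and down, at radius r is drawn at 1 + k1 r^2 times it, then the intrinsics apply), "camera_from_world" (4x4, takes a point from world to camera coordinates). Camera axes: x right, y down, z forward; pixel columns grow to the right and rows downward; lengths in mm; the calibration is good to about 2 mm. A picture is of the moment at which its call begins. There is no depth.
A pose or a line that the arm cannot do raises bot.Unreachable and nothing moves.
- bot.hand_in(): hands the job in; it is judged then, once.
Trained networks look in a picture, given as the dict that the camera call returned (one of the last four; its "shot" number tells which), for a name from the list of things; names that differ only in an ending like _2 or _b are one class to them, and where a whole thing is asked for, a point or a joint stands for the part that bears it (a point fixed in the world has none). Each returns a list of dicts, best first, with "score" (0 to 1); they miss things now and then, are a little off and sometimes report something else, mostly with a low value. They report only what shows in the picture. A call takes as long as a camera call. They do not tell look-alikes from the thing itself.
- bot.search_frame(picture, name): "bbox" ([left, top, width, height] in pixels, round what is visible of it).
- bot.trace(picture, name): "pixels" (384x512 bool, what is visible of it) and "bbox" ([left, top, width, height] in pixels, round what is visible of it).
The state is a dict: "clock": time; "joint_pos": joint angles; "qvel": joint speeds; "joint_efforts": joint torques, N m; "position": TCP position; "eef_rot": TCP orientation; "ft_force": force on the tool from outside, world axes, zero at the start; "ft_torque": the same for the moment, N m; "grip_width": opening from 0.0 (shut) to 1.0 (fully open); "gripper_force": force on a finger pad.
Only numpy, scipy, OpenCV 4.12 (cv2) and the standard library are available. Lean on these libraries where they do the work, as an engineer would, in place of code of your own. Each camera call takes 0.05 s, during which the arm holds its last target. There are 200 camera calls.

TASK

Take the wooden handle out of the white drying stand and push or tap its tapered steel tang straight down into the slot of the aluminium burger press on the cutting board, firmly (about 20 N by feel, never more than 30 N), until friction alone holds it. Then lift the press by its handle only, without touching the press itself, and set it gently down upright on the middle of the round cork trivet, and let go. Leave everything else where it is.

Things in the scene. Friction and masses are not known exactly. Their poses are not given: they have to be found in the camera images.
- handle: Upright beech handle, 26 x 26 mm square grip, 105 mm tall from the underside of its 30 x 30 x 10 mm steel collar to its top; 160 g with the tang below it. Origin: centre of the collar's underside; z up along the grip. At the start the collar rests on the stand and the tang hangs in the stand's hole. A half turn about z makes no difference.
- handle_grip (a point): Point on the handle's axis 65 mm above its origin, a good height to grip; axes as the handle's.
- handle_root (a point): Where the flat tapered steel tang leaves the collar (the handle's origin); it hangs below, 19 mm wide along the handle's y, thin along x: 7 mm thick at its tip and 2 mm thicker for each 10 mm up, both flanks alike. It was driven into the wood more or less: it reaches 38 to 64 mm below this point, differently each time and not measured, and stays so during the work.
- press: Loose aluminium burger press, 0.32 to 0.50 kg: round plate 100 mm across and 8 mm thick, on it a 44 x 44 mm boss whose top is 46 mm above the origin. Origin: centre of the plate's underside; z up. A tapered slot opens in the boss's top. The fingers must not touch the press.
- press_mouth (a point): Centre of the slot's mouth, on top of the boss; axes as the press's. The slot is 38 mm deep, 23 mm long along the press's y, and along x lies between two hard-sprung steel cheeks, 10.8 mm apart 8 mm below the mouth and closing downward just as the tang tapers; the top 8 mm flare out to about 17 x 30 mm. The tang enters with the handle's x along the press's x, either way round.
- press_slot (a point): Point in the slot 27 mm below its mouth: the tang slides free until its tip is about here, then wedges; each further mm takes about 4 to 7 N more and friction keeps it there. The collar ends about 4 to 36 mm above the mouth, by the tang's length, so only the force tells when it is firm: a push of about 20 N lets it carry the press safely.
- board: Small wooden cutting board, 150 x 140 x 18 mm, fixed; the press stands on it, within 15 mm of its centre. Origin: centre of the underside. Its top is 18 mm above the origin.
- stand: White ceramic drying stand, 80 x 80 mm and 70 mm high, fixed, with an upright hole of 22 x 24 mm through its middle that holds the handle's tang with plenty of play. Origin: centre of the underside.
- trivet: Round cork trivet, 136 mm across and 14 mm thick, fixed; the press must end here. Origin: centre of the underside.
- jar: Bystander: lidded amber glass jar, 44 mm across, 70 mm tall, upright. Origin: centre of the underside.
- eggcup: Bystander: small white cup, 42 mm across, 60 mm tall. Origin: centre of the underside.
- soap: Bystander: soap bottle, 64 mm across, 170 mm tall. Origin: centre of the underside.
- mug: Bystander: blue mug, 80 mm across, 90 mm tall. Origin: centre of the underside.
- spoon: Bystander: wooden spoon lying flat. Origin: underside, mid-length.
- bowl: Bystander: white bowl, 130 mm across, 55 mm tall. Origin: centre of the underside.
- spatula: Bystander: spatula lying flat. Origin: underside, mid-length.
Not all that is in view belongs to the job. Leave any yellow look-alike of the handle alone.

How it is judged (in metres and radians):
On the way, in this order (a step that is already met when the one before it is completed fails the run):
1. the handle is drawn up out of the stand (z of handle in the frame of stand above 0.135 m), for 0.1 s.
2. the tang stands straight in the press's slot and is pushed down: the press bears on the board with more than 17 N (x of handle in the frame of press between -0.004 and 0.004 m and y of handle in the frame of press between -0.004 and 0.004 m and angle between the z axis of handle and the z axis of press, either way round below 0.12 rad and contact force between press and board above 17 N), for 0.03 s.
3. the press hangs from its handle by friction alone, clear of the board by 30 mm (x of handle in the frame of press between -0.004 and 0.004 m and y of handle in the frame of press between -0.004 and 0.004 m and angle between the z axis of handle and the z axis of press, either way round below 0.12 rad and z of press in the frame of board above 0.048 m and contact force between press and board below 0.1 N), for 0.5 s.
At the end, for the whole second after the job is handed in: The press stands upright (within 0.06 rad) and at rest on the trivet, its centre within 25 mm of the trivet's centre; the handle is still wedged straight in its slot (centred within 4 mm, within 0.12 rad, collar no more than 39 mm above the mouth), and the robot has let go (x of handle in the frame of press between -0.004 and 0.004 m and y of handle in the frame of press between -0.004 and 0.004 m and angle between the z axis of handle and the z axis of press, either way round below 0.12 rad and z of handle in the frame of press below 0.085 m and horizontal distance between press and trivet below 0.025 m and z of press in the frame of trivet between 0.011 and 0.017 m and angle between press's own z axis and vertical below 0.06 rad and linear speed of each of press, handle below 0.02 m/s and contact force between the fingers and handle below 0.05 N); the robot touches nothing.
It fails at once if the press is pushed onto the board with more than 35 N (30 N of push plus its weight) (contact force between press and board above 35 N).
It fails at once if the press is banged onto the trivet (more than 40 N) (contact force between press and trivet above 40 N).
It fails at once if the fingers touch the press itself (contact force between the fingers and press above 1 N).
It fails at once if a bystander is moved by more than 25 mm (distance of any of jar, eggcup, soap, mug, spoon, bowl, spatula from where it was at the start of the episode above 0.025 m).
It also fails if it takes over 64 s, if anything falls off the work surface, if the arm or the gripper's body presses on something with over 40 N, if the wrist force passes 120 N, or if a joint passes its speed limit or range.

## Working session

There is one attempt and no reset: what is moved stays moved. The work goes in short steps, each a Python script; the robot and the scene stay as the last script left them, time stands still between calls to the robot, and variables do not carry over. Pictures are saved under pics/ and viewed, at most 10 in all, crops included, and the job is handed in when it is done.

```bash
mkdir -p pics; ls
cat > h.py <<'E'
import numpy as np, cv2
from cell import bot
def ray(c,u,v):
    p=np.array([(u-c["cx"])/c["fx"],(v-c["cy"])/c["fy"]]);q=p.copy()
    for _ in range(20): q=p/(1+c["k1"]*(q@q))
    T=np.array(c["camera_from_world"]);R=T[:3,:3]
    return -R.T@T[:3,3], R.T@np.array([q[0],q[1],1.])
def onz(c,u,v,z):
    o,d=ray(c,u,v); return o+d*(z-o[2])/d[2]
def proj(c,P):
    T=np.array(c["camera_from_world"]);x=T[:3,:3]@np.array(P,float)+T[:3,3]
    q=x[:2]/x[2];q=q*(1+c["k1"]*(q@q))
    return np.array([c["fx"]*q[0]+c["cx"],c["fy"]*q[1]+c["cy"]])
E
python3 - <<'E'
from h import *
ims=[]
for n in ("top","side"):
    c=bot.camera(n); ims.append(c["frame"])
    o,_=ray(c,256,192);print(n,o.round(),c["fx"],c["k1"])
    for k in ("handle","press","stand","trivet","board","jar","eggcup","soap","mug","bowl"):
        r=bot.search_frame(c,k); print(k,[(np.round(x["bbox"]).tolist(),round(x["score"],2)) for x in r[:3]])
    cv2.imwrite(f"pics/{n}0.png",cv2.resize(c["frame"],(768,576)))
o=bot.get_obs();print(o["clock"],bot.tip_reach,o["eef_rot"],o["ft_force"])
E
```

```text
pics
top [ 2.910e+02 -1.000e+00  1.327e+03] 435.39750476440247 0.032548668753076014
handle [([350.0, 184.0, 21.0, 20.0], 0.76), ([319.0, 206.0, 14.0, 18.0], 0.71), ([333.0, 153.0, 16.0, 18.0], 0.68)]
press [([246.0, 176.0, 30.0, 29.0], 0.64)]
stand [([341.0, 181.0, 30.0, 36.0], 0.69)]
trivet [([143.0, 194.0, 44.0, 43.0], 0.87), ([154.0, 107.0, 26.0, 38.0], 0.67)]
board [([237.0, 173.0, 45.0, 48.0], 0.68)]
jar [([200.0, 195.0, 12.0, 18.0], 0.68)]
eggcup [([299.0, 190.0, 11.0, 13.0], 0.73)]
soap [([151.0, 108.0, 29.0, 35.0], 0.81), ([235.0, 172.0, 43.0, 48.0], 0.46)]
mug [([314.0, 108.0, 38.0, 34.0], 0.6)]
bowl [([228.0, 96.0, 44.0, 44.0], 0.55), ([247.0, 178.0, 32.0, 30.0], 0.53)]
side [-125. -980.  910.] 467.23917329991184 -0.04635027621376916
handle [([299.0, 229.0, 18.0, 37.0], 0.9), ([342.0, 258.0, 19.0, 43.0], 0.88), ([262.0, 226.0, 11.0, 45.0], 0.81)]
press [([240.0, 203.0, 30.0, 28.0], 0.66), ([301.0, 226.0, 16.0, 42.0], 0.65)]
stand [([285.0, 257.0, 45.0, 41.0], 0.67), ([238.0, 201.0, 28.0, 29.0], 0.64)]
trivet [([171.0, 178.0, 40.0, 20.0], 0.58), ([287.0, 254.0, 43.0, 44.0], 0.54)]
board [([218.0, 212.0, 64.0, 38.0], 0.8), ([300.0, 229.0, 14.0, 39.0], 0.61)]
jar [([212.0, 183.0, 12.0, 26.0], 0.78)]
eggcup [([276.0, 230.0, 6.0, 22.0], 0.55), ([298.0, 230.0, 19.0, 43.0], 0.29)]
soap [([246.0, 130.0, 18.0, 45.0], 0.65)]
mug [([342.0, 214.0, 29.0, 38.0], 0.82)]
bowl [([289.0, 178.0, 36.0, 26.0], 0.87), ([300.0, 229.0, 14.0, 43.0], 0.75), ([220.0, 208.0, 63.0, 39.0], 0.67)]
1.1 19.0 [1.77449702e-01 9.84129869e-01 6.00503154e-05 1.27646570e-05] [-0.14535358  0.16310853 -0.30244523]
```

View pics/top0.png

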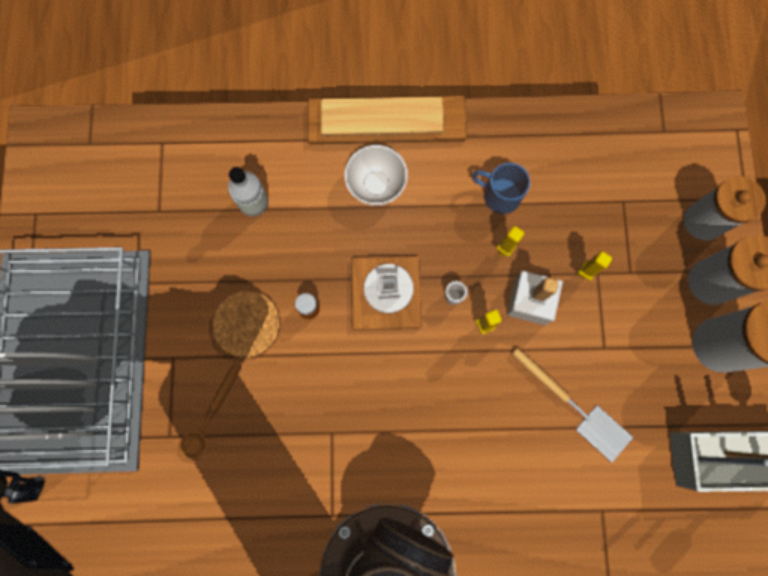

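View pics/side0.png

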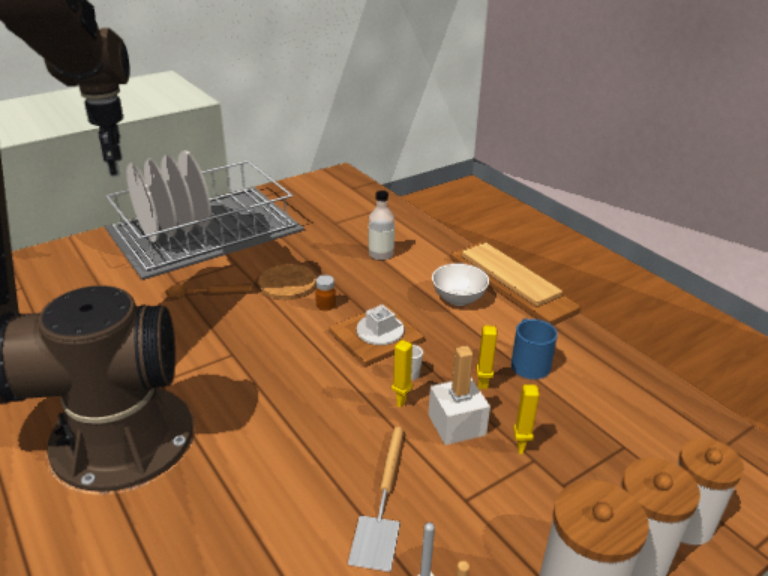

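The tan wooden grip in the white stand, at top (363,193) and side (308,248), is the handle. The yellow ones at top (341,160), (398,176) and (326,214) are look-alikes. Next I'll compute coarse positions.

Run:
```python
from h import *
c=bot.camera("top")
def P(n,u,v,z): print(n,onz(c,u,v,z).round(1))
for k,z in (("press",64),("stand",70),("trivet",14),("board",18)):
    r=bot.trace(c,k)
    for x in r[:1]:
        m=x["pixels"].astype(np.uint8); ys,xs=np.nonzero(m); P(k,xs.mean(),ys.mean(),z if k!="press" else 30)
        pts=np.array([onz(c,a,b,z)[:2] for a,b in zip(xs,ys)],np.float32); print(x["score"],cv2.minAreaRect(pts))
P("handle top wood",367,189,175);P("y1",343,157,150);P("y2",402,172,150);P("y3",327,213,150)
P("eggcup",304,195,60);P("jar",204,202,70);P("mug",340,123,90);P("soap",158,116,170)
f=c["frame"][130:250,220:430]; cv2.imwrite("pics/crop1.png",cv2.resize(f,None,fx=3.8,fy=3.8,interpolation=cv2.INTER_CUBIC))
```

```text
press [545.5 -15.9  30. ]
0.81 ((539.5822143554688, -16.51618194580078), (88.78294372558594, 93.39351654052734), 88.69882202148438)
stand [ 506.1 -293.4   70. ]
0.79 ((512.5339965820312, -300.3822326660156), (91.28324890136719, 92.88904571533203), 73.66382598876953)
trivet [481.5 273.2  14. ]
0.91 ((482.0692138671875, 272.9720764160156), (134.2805633544922, 131.49281311035156), 88.69178009033203)
board [532.7  -5.4  18. ]
0.86 ((538.5315551757812, -7.060386657714844), (146.08303833007812, 154.1262664794922), 89.87712097167969)
handle top wood [ 517.7 -306.   175. ]
y1 [ 615.3 -252.6  150. ]
y2 [ 568.4 -412.5  150. ]
y3 [ 458.5 -199.1  150. ]
eggcup [ 526.5 -149.4   60. ]
jar [510.4 145.3  70. ]
mug [ 737. -263.   90.]
soap [740.5 262.7 170. ]
```

View pics/crop1.png

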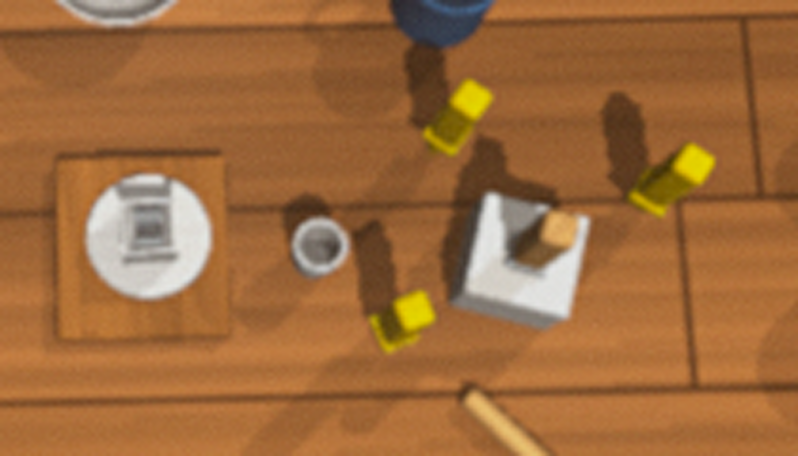

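```bash
cat >> h.py <<'E'
def quat(yaw): # tool down, closing axis (tool y) at world angle yaw (rad)
    # axis a=(sin t,cos t)... tool y = (sin2t, cos2t)
    t=(np.pi/2-yaw)/2
    return [np.sin(t),np.cos(t),0.,0.]
E
python3 - <<'E'
from h import *
for n,p,y in (("st",(440,-290,330),-.2),("pr",(490,-16,330),0),("tri",(482,273,330),0)):
    for k in range(4):
        q=bot.ik(p,quat(y+k*np.pi/2)); print(n,k,None if q is None else np.round(q,2))
bot.goto([470,-290,330],quat(-.2+np.pi/2))
c=bot.camera("wrist")
T=np.array(c["camera_from_world"]);print(ray(c,256,192)[0].round(),T[:3,:3].round(2),c["fx"])
for k in ("handle","stand"):
    print(k,[(np.round(x["bbox"]).tolist(),round(x["score"],2)) for x in bot.search_frame(c,k)[:3]])
cv2.imwrite("pics/w1.png",c["frame"])
print(bot.get_obs()["clock"],bot.get_obs()["position"])
E
```

```text
st 0 [-0.71  0.27  1.69 -0.    1.18 -0.51]
st 1 [-0.71  0.27  1.69 -0.    1.18 -2.08]
st 2 [-0.71  0.27  1.69 -0.    1.18  2.63]
st 3 [-0.71  0.27  1.69 -0.    1.18  1.06]
pr 0 [-0.17  0.22  1.76 -0.    1.16 -0.17]
pr 1 [-0.17  0.22  1.76 -0.    1.16 -1.74]
pr 2 None
pr 3 [-0.17  0.22  1.76 -0.    1.16  1.4 ]
tri 0 [ 0.4   0.32  1.62 -0.    1.2   0.4 ]
tri 1 [ 0.4   0.32  1.62 -0.    1.2  -1.17]
tri 2 None
tri 3 [ 0.4   0.32  1.62 -0.    1.2   1.97]
[ 406. -276.  453.] [[ 0.2   0.98  0.  ]
 [ 0.95 -0.19  0.26]
 [ 0.25 -0.05 -0.97]] 265.5073425098967
handle [([170.0, 228.0, 29.0, 53.0], 0.78), ([297.0, 138.0, 40.0, 37.0], 0.63), ([236.0, 192.0, 25.0, 44.0], 0.62)]
stand [([225.0, 167.0, 51.0, 64.0], 0.58), ([489.0, 125.0, 22.0, 29.0], 0.44)]
4.7 [ 470.20964164 -289.65492541  329.96816616]
```

View pics/w1.png

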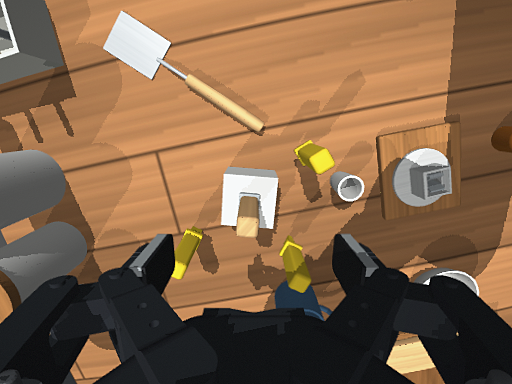

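The wrist view shows the wooden handle in the stand: collar at (249,197), top at (248,228). The press mouth is at (437,180). I'll localise the handle precisely, grasp it and draw it out.

Run:
```python
from h import *
c=bot.camera("wrist")
f=c["frame"]
S=[onz(c,*p,70)[:2] for p in ((230,168),(278,171),(274,229),(221,226))]
S=np.array(S);print(S.round(1),S.mean(0))
print("edge yaws",[round(float(np.degrees(np.arctan2(*(S[(i+1)%4]-S[i])[::-1]))),1) for i in range(4)])
print("stand fit ", cv2.minAreaRect(S.astype(np.float32)))
hsv=cv2.cvtColor(f[150:250,215:290],cv2.COLOR_BGR2HSV)
for r in bot.trace(c,"handle")[:3]:
    ys,xs=np.nonzero(r["pixels"]);print(r["bbox"],xs.mean(),ys.mean())
print("top",onz(c,248,229,175),"collar",onz(c,249,198,80))
cv2.imwrite("pics/w1c.png",cv2.resize(f[130:260,180:480],None,fx=2.6,fy=2.6,interpolation=cv2.INTER_CUBIC))
```

```text
[[ 460.3 -321.4]
 [ 478.5 -253.7]
 [ 566.6 -275.6]
 [ 545.5 -354.9]] [ 512.74882839 -301.39685601]
edge yaws [74.9, -14.0, -104.9, 158.5]
stand fit  ((512.1295166015625, -303.5458679199219), (81.99127960205078, 90.95458221435547), 75.07550811767578)
[282.5, 236.7, 27.8, 53.8] 294.8112244897959 265.35408163265305
[297.1, 137.6, 39.1, 37.0] 314.8895486935867 156.58907363420428
[172.9, 225.8, 26.1, 54.5] 186.14485387547649 250.60482846251588
top [ 516.77865431 -304.38183389  175.        ] collar [ 507.45134423 -302.73466265   80.        ]
```

View pics/w1c.png

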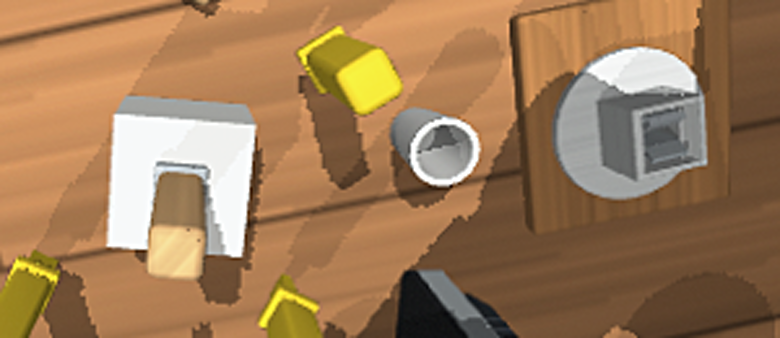

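Run:
```python
from h import *
c=bot.camera("wrist")
S=np.array([onz(c,*p,70)[:2] for p in ((223,173.5),(278,177.7),(273.5,229),(221,225))]);print(S.mean(0),cv2.minAreaRect(S.astype(np.float32)))
print(onz(c,248,226.5,175))
Y=-.23
bot.goto([512,-303,260],quat(Y))
bot.movel([512,-303,135],rate=120)
print("before",bot.get_obs()["ft_force"])
bot.close_gripper(100); o=bot.get_obs(); print(o["grip_width"],o["gripper_force"],o["ft_force"])
bot.movel([512,-303,275],rate=100)
bot.pause(.3);o=bot.get_obs(); print(o["position"],o["grip_width"],o["gripper_force"],o["ft_force"],o["clock"],o["joint_pos"])
c=bot.camera("side");u,v=proj(c,[512,-303,215]).astype(int)
cv2.imwrite("pics/s1.png",cv2.resize(c["frame"][v-45:v+45,u-60:u+60],None,fx=6,fy=6,interpolation=cv2.INTER_CUBIC))
print(u,v)
```

```text
[ 516.15034044 -305.02863281] ((516.2570190429688, -304.93341064453125), (82.07855224609375, 80.895263671875), 74.08448791503906)
[ 513.76241301 -303.91155186  175.        ]
before [-0.83214184  0.22121858  0.77146366]
0.2956892289209413 84.0432071685791 [ 6.9065484  -2.6009958  -2.72919064]
[ 511.99783953 -303.00536348  274.81208268] 0.2921684919042957 84.94118928909302 [-0.24601279 -0.25835326 -1.28840257] 9.9167 [-6.45376707e-01  4.24633068e-01  1.60413578e+00  1.66587863e-05
  1.11310185e+00 -4.15350526e-01]
307 219
```

View pics/s1.png

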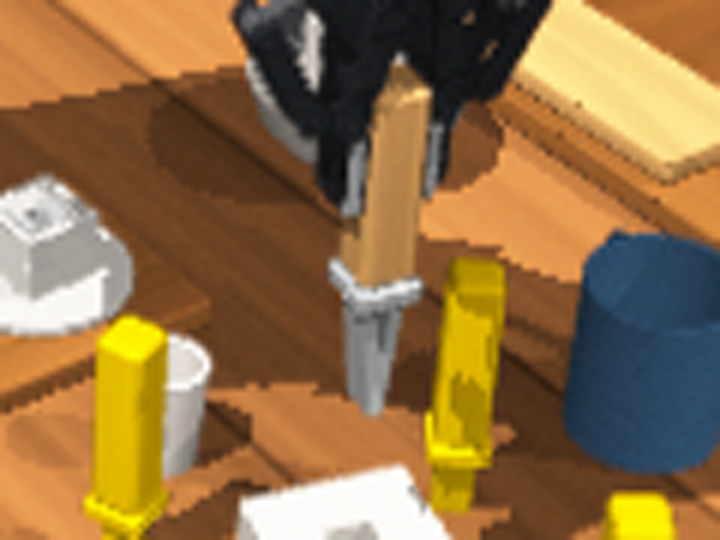

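Run:
```python
from h import *
bot.movel([512,-303,320],rate=150)
p=[480,64,310]; out=[]
for yd in (-30,60):
    bot.goto(p,quat(np.radians(yd))); c=bot.camera("side")
    u,v=proj(c,[p[0],p[1],p[2]-85]).astype(int)
    out.append(cv2.resize(c["frame"][v-32:v+38,u-25:u+25],(400,560),interpolation=cv2.INTER_CUBIC))
    print(yd,u,v,proj(c,[480,64,245]),proj(c,[480,64,185]))
bot.goto(p,quat(np.pi/2)); c=bot.camera("wrist"); np.save("w2.npy",c,allow_pickle=True)
u,v=proj(c,[546,-16,64]).astype(int); print("press px",u,v)
cv2.imwrite("pics/s2.png",np.hstack(out))
f=c["frame"]; u0=max(0,min(u-65,382));v0=max(0,v-50); print(u0,v0)
cv2.imwrite("pics/w2.png",cv2.resize(f[v0:v0+100,u0:u0+130],(780,600),interpolation=cv2.INTER_CUBIC))
print(bot.get_obs()["clock"])
```

```text
-30 219 157 [219.40173591 151.67014796] [219.97539069 169.23707855]
60 219 157 [219.40173591 151.67014796] [219.97539069 169.23707855]
press px 198 216
133 166
13.9083
```

View pics/s2.png

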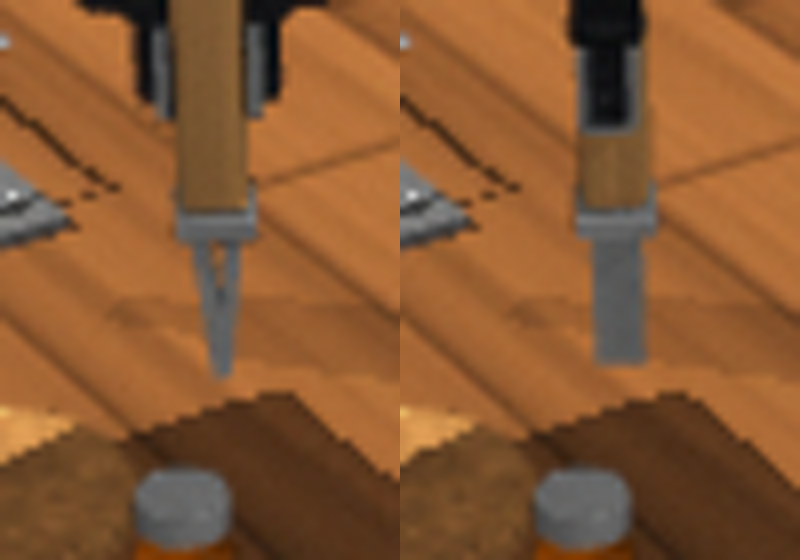

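View pics/w2.png

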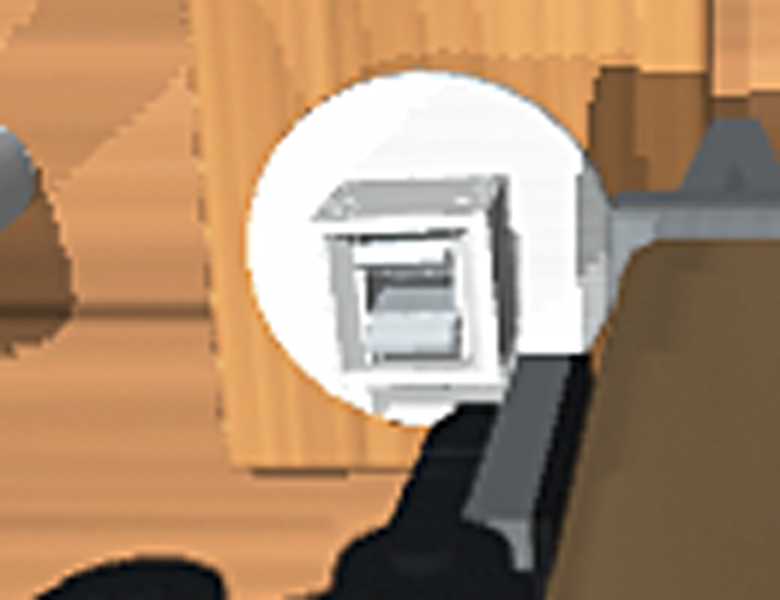

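The tang is thin along the closing axis, so handle x is the tool's y. The press cheeks are spaced along the image vertical, so press x is roughly world x. Next I'll measure the mouth from the boss corners and the plate.

Run:
```python
from h import *
c=np.load("w2.npy",allow_pickle=True).item()
g=lambda x,y,z:onz(c,133+(x+.5)/6-.5,166+(y+.5)/6-.5,z)[:2]
S=np.array([g(*p,64) for p in ((320,224),(488,215),(510,375),(342,385))]);print("boss",S.round(1).tolist(),S.mean(0),cv2.minAreaRect(S.astype(np.float32)))
print("edges",[round(float(np.degrees(np.arctan2(*(S[(i+1)%4]-S[i])[::-1]))),1) for i in range(4)])
# plate rim top z=26: rim points read off
E_=np.array([g(*p,26) for p in ((248,250),(270,160),(330,95),(425,71),(520,95),(582,155),(275,345),(330,400),(420,425))])
A=np.c_[2*E_,np.ones(len(E_))];s=np.linalg.lstsq(A,(E_**2).sum(1),rcond=None)[0];print("plate",s[:2],np.sqrt(s[2]+s[:2]@s[:2]))
c=bot.camera("top")
print("top boss", [onz(c,220+a/3.8,130+b/3.8,64)[:2].round(1).tolist() for a,b in ((149,227),)], )
r=bot.trace(c,"trivet")[0];ys,xs=np.nonzero(r["pixels"]);print("triv",r["score"],onz(c,xs.mean(),ys.mean(),14))
pts=np.argwhere(r["pixels"])
# second wrist view from further side for fresh view
bot.goto([490,-100,310],quat(np.pi/2)); c=bot.camera("wrist");np.save("w3.npy",c,allow_pickle=True)
u,v=proj(c,[546,-16,64]).astype(int);print(u,v)
u0,v0=u-40,v-35;print(u0,v0)
cv2.imwrite("pics/w3.png",cv2.resize(c["frame"][v0:v0+75,u0:u0+100],(800,600),interpolation=cv2.INTER_CUBIC))
```

```text
boss [[525.2, -33.2], [523.1, 7.7], [564.5, 11.4], [567.1, -30.7]] [544.97200291 -11.21407169] ((544.8909301757812, -10.921222686767578), (41.98738479614258, 42.185245513916016), 3.4369056224823)
edges [93.0, 5.1, -86.5, -176.6]
plate [545.74174903 -13.90820956] 50.29834016708398
top boss [[544.5, -17.3]]
triv 0.66 [481.68615805 284.26566285  14.        ]
310 209
270 174
```

View pics/w3.png

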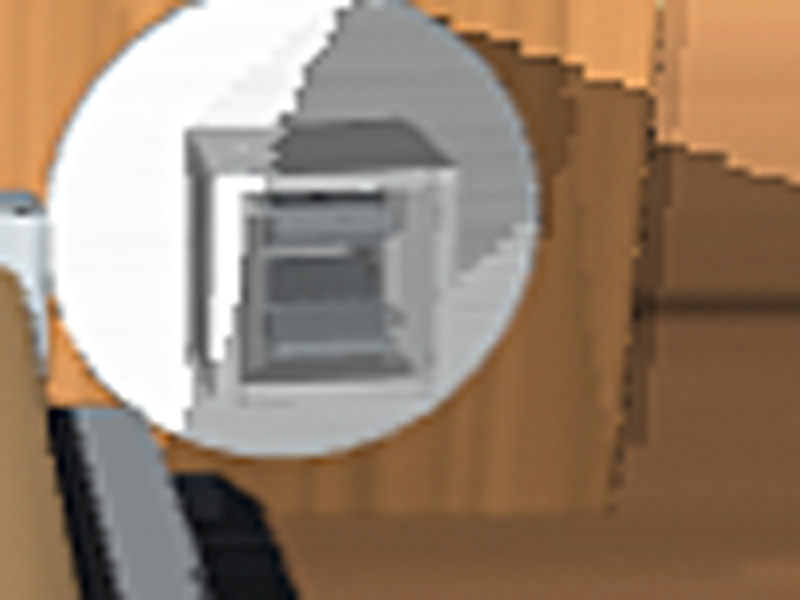

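Run:
```python
from h import *
c=np.load("w3.npy",allow_pickle=True).item()
g=lambda x,y,z:onz(c,270+(x+.5)/8-.5,174+(y+.5)/8-.5,z)[:2]
for S in (((212,173),(460,165),(436,395),(205,395)),((243,192),(432,184),(418,381),(243,383))):
    S=np.array([g(*p,64) for p in S]);print(S.mean(0),cv2.minAreaRect(S.astype(np.float32)))
    print("edges",[round(float(np.degrees(np.arctan2(*(S[(i+1)%4]-S[i])[::-1]))),1) for i in range(4)])
E_=np.array([g(*p,26) for p in ((48,220),(62,135),(110,65),(450,40),(515,110),(540,190),(525,270),(450,380),(380,432),(285,457),(200,440),(100,362))])
A=np.c_[2*E_,np.ones(len(E_))];s=np.linalg.lstsq(A,(E_**2).sum(1),rcond=None)[0];print("plate",s[:2],np.sqrt(s[2]+s[:2]@s[:2]))
c=bot.camera("side")
print(bot.get_obs()["clock"])
```

```text
[544.94222456 -15.43087755] ((544.863525390625, -14.986581802368164), (44.18476486206055, 44.85819625854492), 0.5580793619155884)
edges [91.8, -1.7, -90.3, -179.4]
[545.43763688 -14.35636747] ((545.6993408203125, -13.972724914550781), (37.83737564086914, 34.26775360107422), 2.350688934326172)
edges [92.4, -0.1, -89.6, -177.5]
plate [544.77848612 -14.91944199] 48.990152768673745
14.8083
```

Run:
```python
from h import *
x,y,q=545.2,-14.3,quat(.03)
bot.goto([x,y,300],q)
print(bot.movel([x,y,197],rate=100,threshold=8))
bot.pause(.2);f0=np.array(bot.get_obs()["ft_force"]);print(f0)
hit=bot.movel([x,y,130],rate=12,threshold=7)
o=bot.get_obs();print(hit,o["position"],np.array(o["ft_force"])-f0,o["ft_torque"],o["grip_width"],o["clock"])
```

```text
False
[ 0.71890978  0.68408462 -1.04404334]
True [545.30248623 -14.35685368 159.31044805] [-0.53240479 -1.07935891  2.91227524] [-0.02035499 -0.03420391  0.07347541] 0.2910737757200111 20.7917
```

Run:
```python
from h import *
f0=np.array([.72,.68,-1.04]);z=159.3
for i in range(16):
    z-=.7; bot.movel([545.2,-14.3,z],rate=8); o=bot.get_obs();f=np.array(o["ft_force"])-f0
    print(round(z,1),o["position"].round(1) if hasattr(o["position"],"round") else o["position"],f.round(1))
    if f[2]>18.5: break
bot.pause(.3);o=bot.get_obs();print(np.array(o["ft_force"])-f0,o["ft_torque"],o["clock"],o["gripper_force"])
```

```text
158.6 [545.4 -14.3 159. ] [-1.9 -1.4  6.7]
157.9 [545.4 -14.3 158.5] [-2.7 -1.7  8.9]
157.2 [545.4 -14.4 158. ] [-2.6 -0.6 10.4]
156.5 [545.5 -14.4 157.4] [-3.1 -0.5 11.7]
155.8 [545.5 -14.4 156.9] [-2.7 -0.9 14.8]
155.1 [545.5 -14.4 156.4] [-4.  -1.1 16.8]
154.4 [545.5 -14.4 155.9] [-6.3 -0.6 20. ]
[-4.59117195 -0.25196647 18.65539754] [-0.02733584  0.98749478  0.07806093] 22.8417 90.27544498443604
```

Run:
```python
from h import *
f0=np.array([.72,.68,-1.04])
for x,z in ((544.4,154.4),(544.4,154.0),(544.4,153.6),(544.4,153.2)):
    bot.movel([x,-14.3,z],rate=8);bot.pause(.15);o=bot.get_obs();f=np.array(o["ft_force"])-f0
    print(x,z,o["position"],f.round(1),np.round(o["ft_torque"],2))
    if f[2]>20.5: break
# lift
bot.movel([544.9,-14.3,175],rate=30)
bot.movel([544.9,-14.3,215],rate=60);bot.pause(.7)
o=bot.get_obs();print(o["ft_force"],o["ft_torque"],o["clock"],o["position"])
c=bot.camera("side");u,v=proj(c,[545,-14,130]).astype(int)
cv2.imwrite("pics/s3.png",cv2.resize(c["frame"][v-45:v+45,u-60:u+60],None,fx=6,fy=6,interpolation=cv2.INTER_CUBIC))
```

```text
544.4 154.4 [545.22610766 -14.41244654 155.87010863] [-1.7 -0.9 16.6] [0.07 0.46 0.08]
544.4 154.0 [545.24721754 -14.42393881 155.69393008] [-3.3 -1.  19.8] [0.1  0.56 0.12]
544.4 153.6 [545.26229182 -14.41426109 155.45957575] [-4.3 -1.4 20.9] [0.02 0.67 0.1 ]
[ 0.79133915  0.54076522 -6.17191171] [-0.04107537 -0.04542014  0.00321502] 26.425 [544.90939746 -14.30494683 215.00228375]
```

View pics/s3.png

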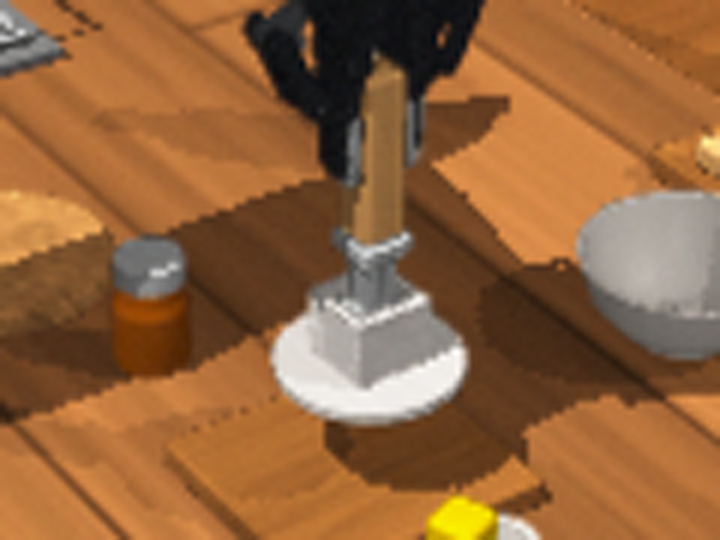

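Run:
```python
from h import *
bot.movel([544.9,-14.3,290],rate=100)
bot.movel([482,273,290],rate=110)
c=bot.camera("top")
for r in bot.search_frame(c,"trivet")[:2]:
    b=r["bbox"];print(r["score"],b,onz(c,b[0]+b[2]/2,b[1]+b[3]/2,14))
bot.movel([482,273,162],rate=80);bot.pause(.3)
o=bot.get_obs();f0=np.array(o["ft_force"]);print(f0,o["clock"])
print(bot.movel([482,273,145],rate=8,threshold=3.5))
bot.pause(.3);o=bot.get_obs();print(np.array(o["ft_force"])-f0,np.round(o["ft_torque"],2),o["position"],o["clock"])
```

```text
0.93 [154.4, 193.0, 33.1, 45.5] [480.13492327 251.92497907  14.        ]
[ 0.41906175 -0.05507996 -5.95342965] 32.35
True
[-0.94276233  0.17865183 11.82249933] [-0.09  0.14  0.05] [482.0893251  273.02678541 151.54538308] 33.9417
```

Run:
```python
from h import *
p=bot.get_obs()["position"]
bot.movel([482,273,p[2]+.2],rate=5);bot.pause(.2);print(bot.get_obs()["ft_force"])
bot.release();bot.pause(.3)
bot.movel([482,273,300],rate=90)
bot.movel([430,60,300],rate=150);bot.pause(.5)
c=bot.camera("top")
r=bot.trace(c,"trivet")
for k in ("press","handle","trivet"):
    for r in bot.search_frame(c,k)[:2]: print(k,round(r["score"],2),np.round(r["bbox"]))
u,v=proj(c,[482,273,30]).astype(int);f=c["frame"][v-32:v+33,u-40:u+40]
s=bot.camera("side");a,b=proj(s,[482,273,80]).astype(int);g=s["frame"][b-32:b+33,a-40:a+40]
cv2.imwrite("pics/end.png",cv2.resize(np.hstack([f,g]),None,fx=5,fy=5,interpolation=cv2.INTER_CUBIC))
print(u,v,bot.get_obs()["clock"])
```

```text
[-0.07128682 -0.21047675 -3.53946738]
press 0.66 [150. 198.  33.  31.]
handle 0.71 [147. 203.  17.  16.]
handle 0.63 [229.  99.  44.  37.]
trivet 0.67 [145. 194.  38.  43.]
trivet 0.59 [148. 200.  16.  20.]
162 214 39.7083
```

Run:
```python
from h import *
c=bot.camera("top")
print(proj(c,[482,273,191]),proj(c,[482,273,86]),proj(c,[482,273,22]),proj(c,[482,273,14]))
for k in ("press","trivet"):
    r=bot.trace(c,k)[0];p=np.argwhere(r["pixels"])[:,::-1].astype(np.float32);h=cv2.convexHull(p);(a,b),R=cv2.minEnclosingCircle(h);print(k,a,b,R,onz(c,a,b,14 if k=="trivet" else 22))
s=bot.camera("side")
for r in bot.search_frame(s,"handle")[:4]: print(np.round(r["bbox"]),r["score"])
print(proj(s,[482,273,191]),proj(s,[482,273,86]))
```

```text
[150.13046913 205.93856752] [158.82297851 211.80560468] [163.45188226 214.93126582] [163.99954591 215.30113796]
press 164.30172729492188 214.28016662597656 16.72083854675293 [483.92200959 270.48351235  22.        ]
trivet 163.43719482421875 215.5458984375 22.71576499938965 [481.29085962 274.68667634  14.        ]
[340. 258.  22.  43.] 0.89
[185. 138.  12.  38.] 0.81
[264. 224.   5.  49.] 0.81
[318. 217.  15.  46.] 0.64
[187.75887606 140.23854715] [189.78927987 167.56417208]
```

The press is within about 5 mm of the trivet's centre, and the handle stands upright where expected. Handing in.

```bash
python3 -c "
from cell import bot
print(bot.hand_in())"
```

```text
the job is handed in; nothing more can be done
None
```

The job is handed in, result not reported: the handle was wedged into the press with about 21 N, it carried the press, and the press now stands about 5 mm from the trivet's centre with the gripper clear (measured with the top camera and detector; I had no picture views left for a last look).

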